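Clamp a primed panel in the painting jig

TASK

Clamp the white panel in the painting jig by pushing only, lifting nothing: with the back of a finger push the steel clamp strap round until it lies over the panel against its stop, then push the black cam lever on it all the way down, so that the foot presses on the panel. Do not push the lever down before the strap is over the panel, leave the panel lying in its stops, and do not knock the tape, jar, bottles or brush about.

Things in the scene. Friction and masses are not known exactly. Their poses are not given: they have to be found in the camera images.
- jig: painting jig: dark wooden board 280 x 340 x 18 mm fixed to the table, with low aluminium corner stops around the panel and a steel clamp on a post. Origin at the centre of its underside; z up; its y axis points from the panel towards the clamp post, its x axis is 90 degrees clockwise from that seen from above. The post is at (60, 100) mm in this frame, the panel's centre at (10, -60) mm. Board top 18 mm above the table.
- strap (a joint): angle of the steel clamp strap about the vertical post, rad: 0 = over the panel against its stop (strap points along the jig's -y); grows as the strap swings out, clockwise seen from above, up to 2.2; so it is closed by pushing it anticlockwise. It stays where left; about 2.5 N at its end moves it.
- pivot (a point): point on the axis of the clamp post (vertical axis of the strap), 56 mm above the table
- strap_end (a point): point in the middle of the strap bar's section, 130 mm from the post axis and 22 mm short of the bar's rounded toe. The bar is straight, 24 mm wide and 20 mm high; with the lever up its underside is 46 mm and its top 66 mm above the table, with the lever down about 6 mm less. The direction from pivot to this point is the direction of the strap. Under this point a round rubber foot 24 mm across hangs down to 32 mm above the table (4 mm above the panel) while the lever is up.
- lever (a joint): angle of the black cam lever on the strap, rad: 0 = up, leaning 60 degrees above level outwards along the strap; 1.05 = fully down, level along the strap against its stop. It stays where left; about 3 to 4 N near its end moves it. Pushing it down lowers the strap 6 mm and presses the foot on the panel.
- lever_axis (a point): point on the lever's own (level) hinge axis, above the post, 80 mm above the table
- lever_end (a point): point on the centre line of the lever handle, 85 mm from the lever axis and 10 mm short of its end. The last 50 mm of the handle are a black grip 22 mm wide and 12 mm thick. It stands about 154 mm above the table when up and 80 mm when down.
- foot: round rubber clamp foot under the strap, 24 mm across, 10 mm high, sprung; origin at the centre of its underside
- panel: loose white primed wooden panel, 180 x 160 x 10 mm, lying flat on the board between the stops; origin at the centre of its underside; its top is 28 mm above the table
- tape: roll of paper tape lying flat on the panel's corner, 68 mm across, 20 mm high; origin at the centre of its underside, leave alone
- jar: small blue paint jar with white cap standing along the near edge of the board, 38 mm wide, 50 mm high; origin at the centre of its underside, leave alone
- pump1: orange pump bottle, 76 mm wide, 173 mm high, standing on the table; origin at the centre of its underside, leave alone
- pump2: blue pump bottle, 76 mm wide, 173 mm high, standing on the table; origin at the centre of its underside, leave alone
- pump3: black pump bottle, 76 mm wide, 173 mm high, standing on the table; origin at the centre of its underside, leave alone
- squeeze: small white bottle, 40 mm wide, 100 mm high, at the back of the table; origin at the centre of its underside, leave alone
- brush: paint brush lying on the table at the left; leave alone
Mind the look-alikes: they are no part of the job. Of the things shaped like the panel, the white one is meant.

How it is judged (in metres and radians):
On the way, in this order (a step that is already met when the one before it is completed fails the run):
1. the strap is over the panel against its stop (value of joint strap below 0.1 rad), for 0.2 s.
2. the cam lever is fully down (value of joint lever above 0.95 rad), for 0.2 s.
At the end, for the whole second after the job is handed in: strap within 0.1 rad of its stop, lever at more than 0.95 of 1.05 rad, the foot pressing on the panel with more than 2 N, the panel within 12 mm of where it lay and at rest (value of joint strap below 0.1 rad and value of joint lever above 0.95 rad and contact force between foot and panel above 2 N and distance of panel from where it was at the start of the episode below 0.012 m and linear speed of panel below 0.02 m/s); the robot touches nothing.
It fails at once if the lever is pushed down before the strap is over the panel (value of joint strap above 0.2 rad and value of joint lever above 0.6 rad).
It fails at once if the panel is lifted or shifted out of its stops (over 12 mm) (distance of panel from where it was at the start of the episode above 0.012 m).
It fails at once if a bystander is knocked or carried away (over 20 mm) (distance of any of tape, jar, pump1, pump2, pump3, squeeze, brush from where it was at the start of the episode above 0.02 m).
It also fails if it takes over 58 s, if anything falls off the work surface, if the arm or the gripper's body presses on something with over 40 N, if the wrist force passes 120 N, or if a joint passes its speed limit or range.

ROBOT

A 6-joint arm with a two-finger parallel gripper is mounted at the origin on the work surface. World frame = base frame: x ahead of the robot, y to its left, z up, the work surface at z = 0. Lengths are in m, angles in degrees, forces in N, time in s.
With the tool pointing down it reaches from about 0.325 to 0.9 m from the base axis. Payload 6.1 kg.
Tool frame: the origin (TCP) lies at the very end of the fingers, on their centre line; the grasp point (between the pads) lies 19 mm behind it (grasp_offset is the z of the grasp point in the tool frame, in m); z points along the fingers, y is the line along which they close (so a half turn about z gives the same grasp; the last joint's range is limited). The gripper opens to 85 mm and grips with 20 to 120 N. Pads are 22 mm wide; open, the fingers measure 114 mm over their backs; the gripper's body (76 mm by 85 mm) begins 54 mm behind the grasp point. The pads swing forward as they close: fully open they stand 13 mm farther back than shut.
Start: joints at [-74.433, 12.628, 87.462, -0, 79.91, -7.225], TCP at [0.242, -0.576, 0.231] pointing down, gripper open.
Joint ranges: [-170.65, 170.65], [-52.31, 119.04], [5.05, 147.46], [-71.25, 251.25], [11.57, 151.72], [-153.62, 153.62]. Speed limits (degrees/s): [147.25, 147.25, 172.46, 180, 180, 180].

INTERFACE

Orientations are given as a 3x3 rotation matrix whose columns are the frame's x, y, z axes.
In Python, from plant import * gives the robot as it stands. Calls block until the motion is done:
- movep(position, orientation): joint-space move of the TCP to a pose.
- move_straight(position, max_speed=0.15, rot=None): straight line of the TCP; rot=None keeps the orientation; max_speed is the mean speed in m/s.
- move_j(angles): joint-space move.
- command_gripper(opening, newtons=None): finger opening in m; newtons is the grip in N (None keeps the last); returns when the fingers have stopped.
- pause(seconds).
- solve_ik(position, orientation): joint angles nearest the present ones, or None.
- state(): the state.
- camera(name): name is "side" or "top"; returns the picture (420x560x3 uint8, blue, green, red); there is no depth.
- camera_model(name): a dict with "fx", "fy", "cx", "cy" (pixels), "k1" (the pictures are not rectified: a ray, as slopes to the right and down, at radius r is drawn at 1 + k1 r^2 times it, then the intrinsics apply), "rvec" (rotation vector, rad) and "tvec" (3), from world to camera coordinates, as OpenCV has them. Camera axes: x right, y down, z forward; pixel columns grow to the right and rows downward; lengths in m; the calibration is good to about 2 mm. A picture is of the moment at which its call begins. camera_model takes no time and is no camera call.
A pose or a line that the arm cannot do raises IKError and nothing moves.
- sign_off(): hands the job in; it is judged then, once.
The state is a dict: "time": time; "q": joint angles; "qvel": joint speeds; "joint_efforts": joint torques, N m; "tcp_pos": TCP position; "ee_rot": TCP orientation; "contact_force": force on the tool from outside, world axes, zero at the start; "moment": the same for the moment, N m; "grip_width": finger opening in m; "grip_force": force on a finger pad.
Only numpy, scipy, OpenCV 4.12 (cv2) and the standard library are available. Lean on these libraries where they do the work, as an engineer would, in place of code of your own. Each camera call takes 0.05 s, during which the arm holds its last target. There are 200 camera calls.

## Working session

There is one attempt and no reset: what is moved stays moved. The work goes in short steps, each a Python script; the robot and the scene stay as the last script left them, time stands still between calls to the robot, and variables do not carry over. Pictures are saved under pics/ and viewed, at most 10 in all, crops included, and the job is handed in when it is done.

```bash
mkdir -p pics; ls
python3 - <<'E'
from plant import *
import cv2
for n in("top","side"):
    cv2.imwrite(f"pics/{n}0.png",cv2.resize(camera(n),(800,600),interpolation=cv2.INTER_CUBIC))
    print(n,camera_model(n))
print(state()["time"])
E
```

```text
pics
top {'fx': 449.1333271149471, 'fy': 449.1333271149471, 'cx': 281.51329804615415, 'cy': 214.46634259683316, 'k1': 0.03640295091885418, 'rvec': array([ 2.15236085, -2.21830617,  0.08412776]), 'tvec': array([0.00214657, 0.51641883, 1.53116671])}
side {'fx': 399.42620955486865, 'fy': 399.42620955486865, 'cx': 275.77450461217995, 'cy': 208.04766210945508, 'k1': 0.03169213525246792, 'rvec': array([ 0.25213026, -2.86304669,  1.0793833 ]), 'tvec': array([0.50065415, 0.15297304, 1.21106141])}
0.1
```

View pics/top0.png

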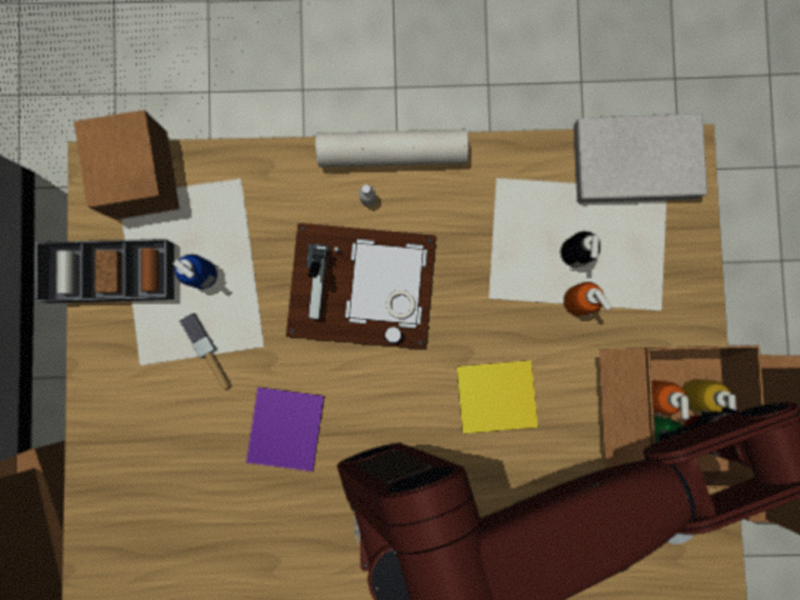

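View pics/side0.png

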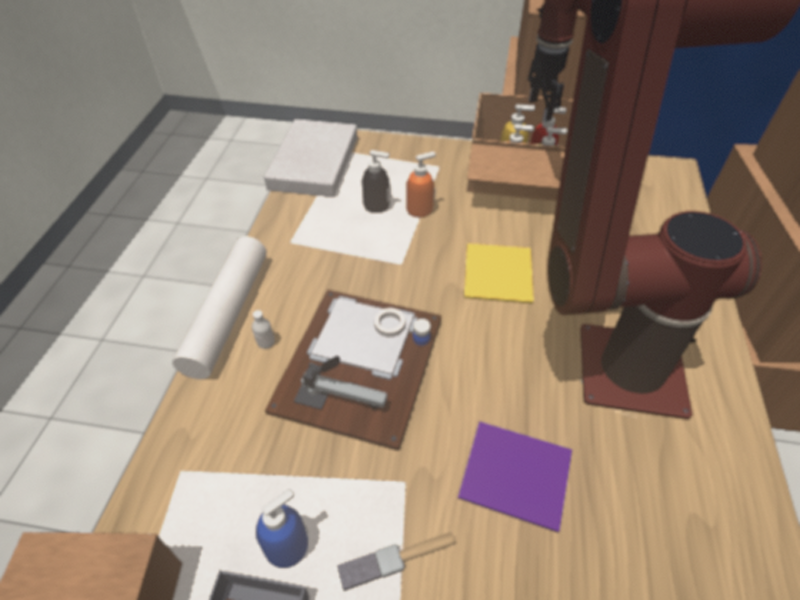

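```bash
cat > h.py <<'E'
from plant import *
import numpy as np, cv2
def ray(n,uv):  # full-res pixel -> origin, dir
    m=camera_model(n);R=cv2.Rodrigues(m["rvec"])[0]
    K=np.array([[m["fx"],0,m["cx"]],[0,m["fy"],m["cy"]],[0,0,1]])
    p=cv2.undistortPoints(np.array([[uv]],float),K,np.array([m["k1"],0,0,0]))[0,0]
    return -R.T@m["tvec"],R.T@np.array([p[0],p[1],1])
def on_plane(n,uv,z):
    o,d=ray(n,uv);return o+d*(z-o[2])/d[2]
def proj(n,P):
    m=camera_model(n)
    K=np.array([[m["fx"],0,m["cx"]],[0,m["fy"],m["cy"]],[0,0,1]])
    return cv2.projectPoints(np.array(P,float).reshape(-1,3),m["rvec"],m["tvec"],K,np.array([m["k1"],0,0,0]))[0][:,0]
def crop(n,x,y,w,h,s):
    return cv2.resize(camera(n)[y:y+h,x:x+w],None,fx=s,fy=s,interpolation=cv2.INTER_CUBIC)
E
python3 - <<'E'
from h import *
cv2.imwrite("pics/t1.png",crop("top",190,145,130,110,6)) 
cv2.imwrite("pics/s1.png",crop("side",180,195,135,120,5))
E
```

```text
(no output)
```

View pics/t1.png

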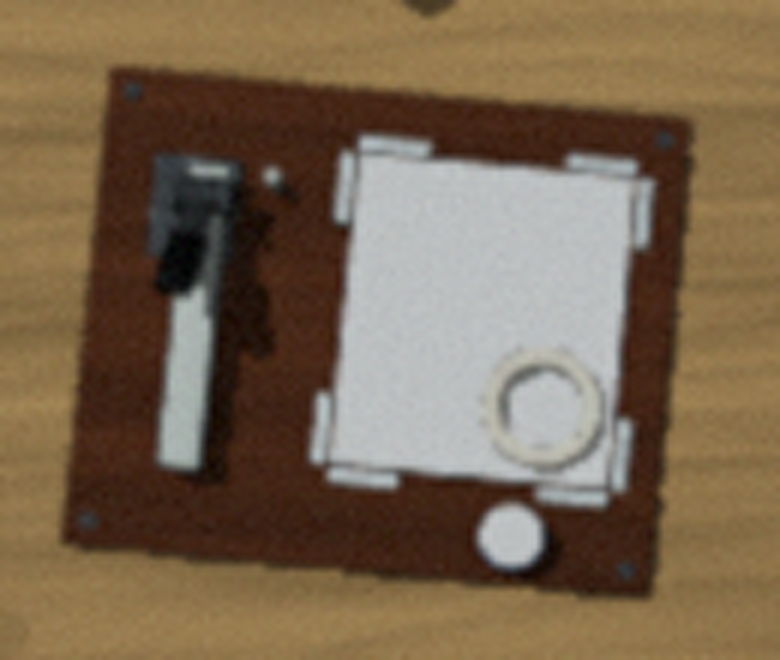

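View pics/s1.png

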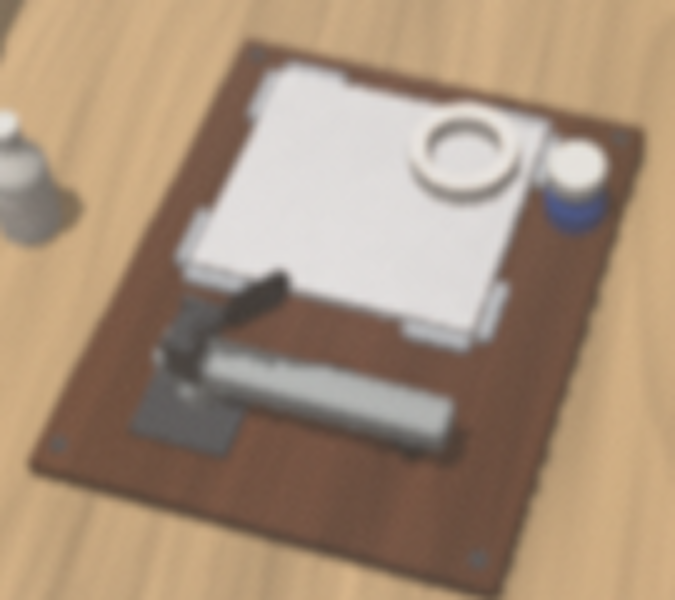

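The top view shows the white panel at crop (485,315), with the strap running from (195,200) to its toe at (181,466) and the lever grip at (180,262). Things that could be mistaken for the panel (800 px view) are the yellow sheet (497,397), the purple sheet (285,430) and the white paper at (195,270) and (580,245). The panel I want is the white one in the stops at (387,284).

Run:
```python
from h import *
from scipy.optimize import least_squares
T=lambda u,v:(190+(u+.5)/6-.5,145+(v+.5)/6-.5)
S=lambda u,v:(180+(u+.5)/5-.5,195+(v+.5)/5-.5)
C=np.array([[.14,.17],[.14,-.17],[-.14,-.17],[-.14,.17]])
t=[T(112,68),T(692,120),T(652,597),T(63,545)]
s=[S(33,465),S(248,40),S(642,130),S(497,588)]
W=np.array([on_plane("top",p,.018)[:2] for p in t]+[on_plane("side",p,.018)[:2] for p in s])
def pts(p,c): 
    y=np.array([np.cos(p[2]),np.sin(p[2])]);x=np.array([y[1],-y[0]])
    return p[:2]+c[:,:1]*x+c[:,1:]*y
r=least_squares(lambda p:(pts(p,np.vstack([C,C]))-W).ravel(),[.6,.1,1.5])
print("jig",r.x,np.round(r.fun.reshape(-1,2)*1e3,1).tolist())
piv=pts(r.x,np.array([[.06,.1]]))[0]
print("pivot",piv)
a0=r.x[2]+np.pi
for n,p in(("top",T(181,466)),("side",S(437,424))):
    toe=on_plane(n,p,.066)[:2]-piv
    print(n,np.linalg.norm(toe),"strap",(a0-np.arctan2(*toe[::-1])+np.pi)%(2*np.pi)-np.pi)
for n,p in(("top",T(166,280)),("side",S(278,282))):
    e=on_plane(n,p,.16)[:2]-piv; print("lever end",np.linalg.norm(e),(a0-np.arctan2(*e[::-1])+np.pi)%(2*np.pi)-np.pi)
for n,k in(("tape",T(543,408)),("jar",T(511,537))): print(n,on_plane("top",k,.05))
```

```text
jig [0.56946259 0.08501044 1.45550025] [[-0.1, 2.5], [1.1, 0.2], [-1.7, 0.1], [-2.6, 1.6], [5.2, -0.6], [3.4, -2.9], [-3.6, -3.5], [-1.5, 2.7]]
pivot [0.64056831 0.17744406]
top 0.14851394958078118 strap 1.5651436275034492
side 0.14644382871632977 strap 1.6203543313480697
lever end 0.056256299801043824 1.6263042789767894
lever end 0.0606699057743011 1.6271032042216085
tape [ 0.52049775 -0.00865129  0.05      ]
jar [0.4483744  0.01150137 0.05      ]
```

```bash
cat >> h.py <<'E'
PIV=np.array([.6406,.1774]); A0=1.4555+np.pi
def dirs(th):
    a=A0-th; d=np.array([np.cos(a),np.sin(a)]); return d,np.array([d[1],-d[0]])
def rot(y,sgn=1):
    y=sgn*np.array([y[0],y[1],0]);z=np.array([0,0,-1.]);return np.column_stack([np.cross(y,z),y,z])
def pose(th,r,off,z,sgn):
    d,n=dirs(th); return np.r_[PIV+r*d+off*n,z],rot(n,sgn)
E
python3 - <<'E'
from h import *
print(np.round(state()["ee_rot"],2).tolist())
for s in(1,-1):
    for th in np.linspace(1.6,-.05,4):
        q=solve_ik(*pose(th,.118,.0265,.051,s)); print(s,round(th,2),None if q is None else np.round(q,0))
E
```

```text
[[0.92, 0.39, -0.0], [0.39, -0.92, 0.0], [0.0, -0.0, -1.0]]
1 1.6 [ 15.  17. 103.  -0.  60. -67.]
1 1.05 [   8.   13.  107.   -0.   59. -105.]
1 0.5 [   2.   15.  105.   -0.   59. -143.]
1 -0.05 None
-1 1.6 [ 15.  17. 103.  -0.  60. 113.]
-1 1.05 [  8.  13. 107.  -0.  59.  75.]
-1 0.5 [  2.  15. 105.  -0.  59.  37.]
-1 -0.05 [-2. 21. 97. -0. 61.  2.]
```

Run:
```python
from h import *
command_gripper(0)
p=state()["tcp_pos"]; move_straight([p[0],p[1],.32],.3)
P,R=pose(1.6,.118,.055,.30,-1); movep(P,R)
P[2]=.10; move_straight(P,.25)
f0=np.array(state()["contact_force"])
P[2]=.051; move_straight(P,.1)
print(state()["time"],state()["tcp_pos"],f0,state()["contact_force"],state()["grip_width"])
cv2.imwrite("pics/s2.png",crop("side",150,150,200,180,3.3))
```

```text
6.0667 [0.53205858 0.24890649 0.05132731] [-0.06810373 -0.32365838  0.6124092 ] [0.02719239 0.11225043 0.43949205] -0.0002168865825107014
```

View pics/s2.png

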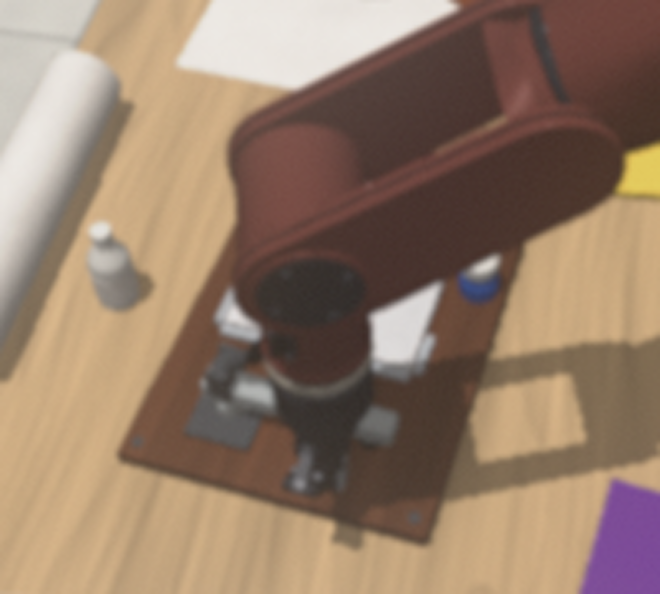

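The side view shows the finger beside the strap at (310,480), on the outer side and clear of the lever. I'll push now and watch the force.

Run:
```python
from h import *
P,R=pose(1.6,.118,.030,.051,-1); move_straight(P,.08)
for th in np.arange(1.5,-.25,-.1):
    P,R=pose(th,.118,.0265,.051,-1); move_straight(P,.07,rot=R)
    s=state(); f=np.array(s["contact_force"]); fn=f[:2]@dirs(th)[1]
    print(round(th,2),np.round(f,1),round(fn,1))
    if fn>9 and th<.3: break
s=state();print(s["time"],s["tcp_pos"])
cv2.imwrite("pics/t3.png",crop("top",190,145,130,110,6))
```

```text
1.5 [ 0.5 -1.  -0.3] -0.9
1.4 [1.1 0.4 0.4] 0.3
1.3 [ 0.1 -0.5 -0.1] -0.5
1.2 [-0.1  0.   0.7] 0.1
1.1 [ 0.4 -0.2  0.6] -0.4
1.0 [ 0.  -0.1  0.6] -0.1
0.9 [ 0.7 -0.3 -0.7] -0.6
0.8 [-0.7 -0.4 -0.2] 0.1
0.7 [ 0.6  0.4 -0.5] -0.2
0.6 [ 0.8 -0.4  0. ] -0.9
0.5 [-0.7  0.5  1.3] 0.9
0.4 [-0.2 -0.6 -0.2] -0.1
0.3 [-0.4  0.1 -0.2] 0.4
0.2 [ 0.4 -1.  -0.1] -0.7
0.1 [-0.2 -0.1  0.4] 0.1
-0.0 [-0.2 -0.5  1. ] 0.1
-0.1 [-20.6   2.1  11.7] 20.6
12.15 [0.60555106 0.06094759 0.04911137]
```

View pics/t3.png

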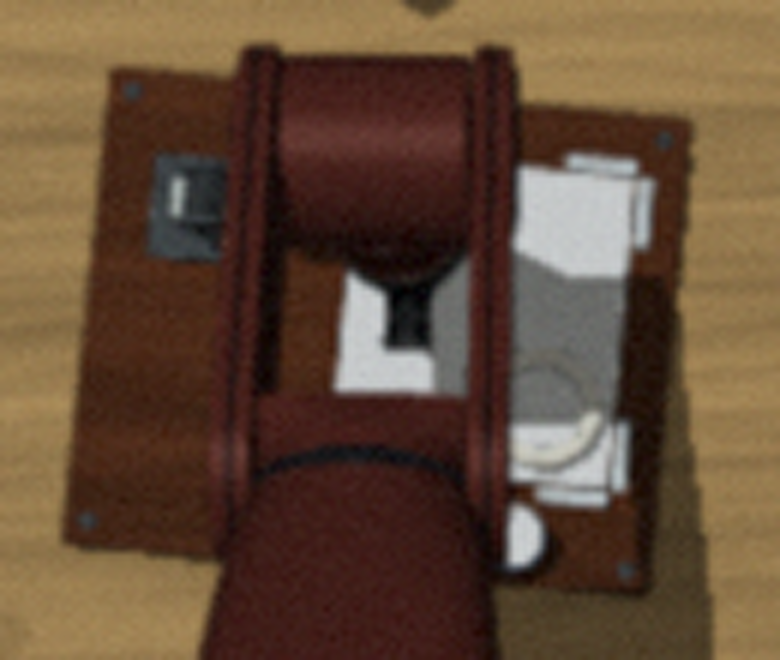

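The arm hides the strap in this view, but the 20 N rise at about 0 rad matches the stop. I'll back off, check, and position the tool behind the lever.

Run:
```python
from h import *
P,R=pose(0,.118,.045,.051,-1); move_straight(P,.1,rot=R)
P[2]=.26; move_straight(P,.25)
P,R=pose(0,.005,0,.26,-1); move_straight(P,.25,rot=R)
s=state();print(s["time"],s["tcp_pos"],s["contact_force"])
a=crop("side",170,180,150,130,2.6); b=crop("top",190,145,130,110,3)
h=max(a.shape[0],b.shape[0]);pad=lambda i:cv2.copyMakeBorder(i,0,h-i.shape[0],0,0,0)
cv2.imwrite("pics/c4.png",np.hstack([pad(a),pad(b)]))
d,n=dirs(0)
g=[np.r_[PIV+.152*d,.066],np.r_[PIV+.0475*d,.162],np.r_[PIV+.13*d,.066]]
q=proj("side",g);print(np.round((q-[170,180])*2.6))
```

```text
14.275 [0.63918384 0.17201187 0.25823925] [ 0.91801745 -0.03864124  0.66833046]
[[175. 115.]
 [132. 131.]
 [168. 129.]]
```

View pics/c4.png

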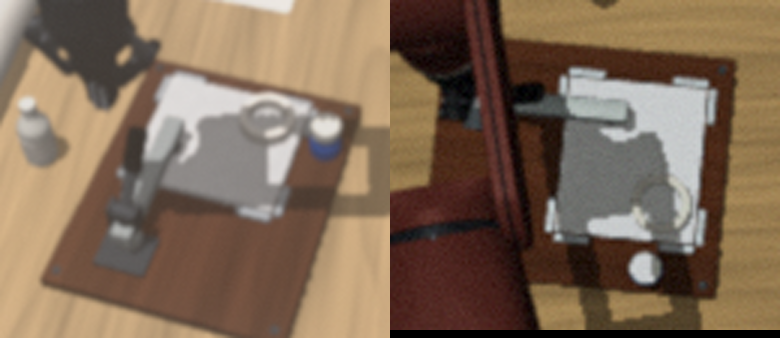

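The strap now lies over the panel. Its toe is at (178,121) against a predicted (175,115), and the lever tip at (135,130) also matches. Next is the lever.

Run:
```python
from h import *
def tp(deg,s=.075,h=.006):
    a=np.radians(deg); rc=s*np.cos(a)-h*np.sin(a); z=.08+s*np.sin(a)+h*np.cos(a)
    return pose(0,rc-.011,0,z,-1)[0]
d=np.r_[dirs(0)[0],0]
P=tp(60,h=.025); move_straight(P,.15)
for a in list(range(60,0,-6))+[0,-2,-4,-6,-8,-10]:
    move_straight(tp(a),.06)
    s=state(); f=np.array(s["contact_force"])
    print(a,np.round([f@d,f[2]],1),np.round(s["tcp_pos"][2],4))
    if a<=0 and f[2]>35: break
pause(.3)
P=np.array(s["tcp_pos"]);P[2]=.25; move_straight(P,.2)
P,R=pose(0,-.02,-.0,.30,-1); 
p=[.45,-.1,.30]; move_straight(p,.3)
s=state();print(s["time"],s["contact_force"])
a=crop("side",170,180,150,130,2.6); b=crop("top",190,145,130,110,3)
h=max(a.shape[0],b.shape[0]);pad=lambda i:cv2.copyMakeBorder(i,0,h-i.shape[0],0,0,0)
cv2.imwrite("pics/c5.png",np.hstack([pad(a),pad(b)]))
```

```text
60 [0.3 0.3] 0.1478
54 [-0.4  0.7] 0.1439
48 [-0.1 -0.7] 0.1393
42 [0.1 0.3] 0.1344
36 [-0.3  0.2] 0.1285
30 [-0.1 -0.8] 0.1221
24 [0.5 0.2] 0.1153
18 [-0.4  0.4] 0.1082
12 [0.2 0.7] 0.1008
6 [ 0.4 -0.3] 0.0931
0 [-0.6  2.1] 0.086
-2 [ 1.  13.6] 0.0856
-4 [ 3.  25.7] 0.0851
-6 [ 4.4 37.5] 0.0847
21.675 [ 0.78018549 -0.62889049  1.05987801]
```

View pics/c5.png

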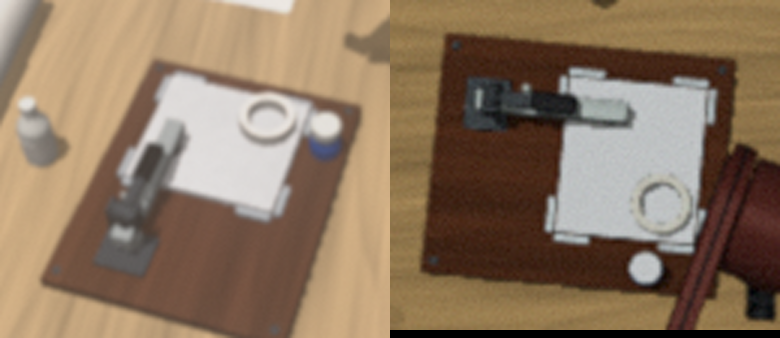

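The lever lies flat along the strap, with its grip at (553,103) in the top half. The strap is parallel to the board edge, the panel, tape and jar are where they were, and the arm is clear.

```bash
python3 -c "
from plant import *
print(sign_off())"
```

```text
the job is handed in; nothing more can be done
None
```

The strap is closed over the white panel and the cam lever is pushed fully down, by pushing only. The panel, tape and jar look unmoved in the last pictures, and the job is handed in; sign-off returned no verdict, and I did not measure the foot's force on the panel.

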